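# Hang a sample hanger on the weighing hook inside a drying cabinet

## Task

Hang the standing sample hanger on the sprung weighing hook inside the small drying cabinet: bring it down through the port in the cabinet's top without touching the port's frame, and press its cross bar gently down past the hook's spring latch until it is caught. Give it a light tug upward to check that it is caught, then let go so that it hangs freely from the hook, closed in by the latch. The weighing hook is delicate, so do not overload it, and leave the glassware standing about undisturbed.

Things in the scene. Friction and masses are not known exactly. Their poses are not given: they have to be found in the camera images.
- hanger: Sample hanger, 0.25 kg, standing upright. From below: round aluminium can, 40 mm diameter, 22 mm high; two upright 5 mm wires, 25 mm apart inside, joined by a cross bar and meeting above in an 8 mm stem; black square grip, top at 195 mm. Origin: centre of the underside; z up the stem; y along the cross bar; x is the direction one looks between the wires (front and back alike).
- hanger_grip (a point): Centre of the hanger's black grip, which is 14 mm (x) by 12 mm (y) by 34 mm high; 178 mm above the hanger's underside.
- hanger_bar (a point): Middle of the hanger's cross bar, on the bar's axis, 76 mm above its underside. The eye below it is open from the can's top (22 mm) to the bar's lower side (73.5 mm); its upright wires stand at y = +-15 mm and go on above the bar to 114 mm, where they bend together to the stem; the window above the bar leaves room for the latch.
- cabinet: Small drying cabinet, fixed: white sides and back, clear front pane, 132 mm (x) by 140 mm (y), 158 mm high with its steel top. Origin: centre of its underside; z up; +x points from the clear front to the back wall. Walls 5 mm, inner floor 8 mm above the bench.
- port_frame: Flat steel top of the cabinet, 8 mm thick, from 150 to 158 mm above the bench; same origin and axes as the cabinet. The port is an opening in it, 85 by 60 mm: x from -48 to +37 mm, y from -30 to +30 mm. Neither hanger nor gripper may touch it.
- port (a point): Centre of the port at the level of the top face (158 mm above the bench).
- hook_mid (a point): Where the axis of a fully seated cross bar lies if the hook is set at mid height: cabinet x = +20, y = 0, z = 110 mm. The hook's true height is not measured: it is up to 10 mm above or below this, different each time; x and y are true. The dark steel hook comes from the back wall, 12 mm wide; its arm lies from 2.5 to 7.5 mm below the seated bar's axis, its shank 15 mm behind (+x).
- hook_tip (a point): Top of the hook's upturned tip, at mid height (true height up to 10 mm off, as for hook_mid): 10.5 mm above and 8.5 mm in front (-x) of the seat; the tip is 5 mm thick. The eye is passed over the tip from the front, moving to +x, with the bar's axis at least 14 mm above the true seat and the can's top below the arm; in front of the tip there is room to bring the can down.
- hook_latch (a point): Hinge of the steel spring latch, at mid height (true height as for hook_mid): 26 mm above, 10 mm behind the seat. The latch slopes forward and down to end behind the tip, 9 mm above the seat. A bar lowered over the seat meets it some 19 mm above the seat, pushes it back, and is caught once under about 5 mm. Entry works from 4 mm before to 3 mm behind the seat.
- hook (a joint): Vertical deflection of the sprung weighing hook in m: 0 unloaded, positive pressed down, negative pulled up; 4 N per mm. More than 4 mm down (16 N) or 3 mm up (12 N) is an overload.
- latch (a joint): Angle of the hook's latch in rad: 0 closed, growing as it is pushed back; the bar passes at about 0.2 to 0.6. A spring closes it; passing takes some 6 to 10 N down on the bar, more than the hanger's weight, and then the bar rests on the arm. Pulled up, a caught bar moves 5 to 10 mm freely before the latch holds it.
- beaker: Glass beaker, 72 mm diameter, 92 mm high, standing behind the work; origin at the centre of its underside. Leave it alone.
- jar: Sample jar with a screw lid, 63 mm diameter, 72 mm high; origin at the centre of its underside. Leave it alone.
- small_beaker: Smaller glass beaker, 58 mm diameter, 78 mm high, to the left; origin at the centre of its underside. Leave it alone.
There are look-alikes about, which are no part of the job. Of the things that look like the hanger, the smallest one is meant. Of the things that look like the cabinet, the larger one is meant.

How it is judged (in metres and radians):
On the way, in this order (a step that is already met when the one before it is completed fails the run):
1. the latch has been pushed open by the bar (more than 0.18 rad), pressing the hook down (value of joint latch above 0.18 rad and horizontal distance between hanger_bar and hook_mid below 0.012 m), for 0.02 s.
2. the latch has closed above the bar (under 0.06 rad) and a tug on the caught hanger has pulled the hook up by at least 0.5 mm (2 N) (value of joint latch below 0.06 rad and value of joint hook below -0.0005 m and horizontal distance between hanger_bar and hook_mid below 0.015 m and z of hanger_bar in the frame of hook_mid below 0.03 m), for 0.1 s.
At the end, for the whole second after the job is handed in: The hanger hangs from the hook alone: hook pressed down over 0.3 mm, latch closed (under 0.06 rad), bar within 15 mm horizontally of the hook's middle and at most 13 mm above mid height, cabinet and frame not touched, upright within 0.25 rad, at rest (under 40 mm/s) (value of joint hook above 0.0003 m and value of joint latch below 0.06 rad and horizontal distance between hanger_bar and hook_mid below 0.015 m and z of hanger_bar in the frame of hook_mid below 0.013 m and contact force between hanger and cabinet below 0.1 N and angle between hanger's own z axis and vertical below 0.25 rad and linear speed of hanger below 0.04 m/s).
It fails at once if the port's frame is touched (over 0.5 N) by the hanger or the robot (contact force between port_frame and anything else above 0.5 N).
It fails at once if the hook is overloaded: pressed down by more than 4 mm (16 N) or pulled up by more than 3 mm (12 N) (value of joint hook above 0.004 m or value of joint hook below -0.003 m).
It fails at once if a bystander (beaker, jar, small beaker) is moved by more than 15 mm (distance of any of beaker, jar, small_beaker from where it was at the start of the episode above 0.015 m).
It also fails if it takes over 72 s, if anything falls off the work surface, if the arm or the gripper's body presses on something with over 40 N, if the wrist force passes 120 N, or if a joint passes its speed limit or range.

## Robot

A 6-joint arm with a two-finger parallel gripper is mounted at the origin on a cart in front of the work surface, level with it; the furniture and walls round the work are solid. World frame = base frame: x ahead of the robot, y to its left, z up, the work surface at z = 0. Lengths are in mm, angles in degrees, forces in N, time in s.
With the tool pointing down it reaches from about 300 to 850 mm from the base axis. Payload 4.2 kg.
Tool frame: the origin (TCP) lies on the centre line of the jaws, within the pads' length; the fingertips stand 14 mm ahead of it and the grasp point (between the pads) lies 5 mm behind it; z points along the fingers, y is the line along which they close (so a half turn about z gives the same grasp; the last joint's range is limited). The gripper opens to 91 mm and grips with 3 to 60 N. Pads are 32 mm wide; open, the fingers measure 118 mm over their backs; the gripper's body (76 mm by 178 mm) begins 60 mm behind the grasp point.
Start: joints at [-71.963, 18.312, 89.639, -0, 72.044, -1.146], TCP at [188.937, -543.088, 227.976] pointing down, gripper open.
Joint ranges: [-177.97, 177.97], [-48.28, 115.42], [12.27, 149.76], [-77.06, 257.06], [2.81, 150.46], [-146.56, 146.56]. Speed limits (degrees/s): [147.25, 147.25, 180, 180, 180, 180].

## Interface

Orientations are given as [roll, pitch, yaw] about the fixed x, y, z axes, in that order (R = Rz(yaw) Ry(pitch) Rx(roll)).
In Python, from workcell import env gives the robot as it stands.
- The arm moves only by the tool arm_command, never from a script. Its argument "motion" is a list of rows, each an object with "offset": the shift along the tool's x, y, z in m, a list of three; "spin": the turn about the tool's z in rad. In form: [{"offset": [tx, ty, tz], "spin": spin}, ...]. A call has 1 to 5 rows; each row shifts and turns the commanded pose from where the row before left it, along the tool's axes as they then stand; what a row does not reach is not made up. A row lasts 1/8 s, in which the tool goes at most 62.5 mm and 10.7 degrees, less where a joint would pass 70% of its speed; a pose out of reach is approached as far as the arm can. A call with a gripper value outside its range is refused whole. "jaw" is the finger opening in m, from 0 to 0.0912, set as the call begins (left out, the last holds). The fingers move at their own pace and stop on an object; "newtons" is the grip in N (left out, the last holds). Time passes only in rows, so rows that do not move let the fingers close. It gives the time, the measured TCP pose, the force, the opening and the grip force at its end, in the units of the state.
- env.state(): the state, without advancing time (a new reading comes with each control period).
- env.grab_frame(name): name is "scene" or "top" or "wrist"; returns (picture, depth): 384x512x3 uint8, blue, green, red; 384x512 float32, mm along the optical axis (not along the pixel's ray), 0 where there is no reading.
- env.camera_model(name): a dict with "fx", "fy", "cx", "cy" (pixels), "eye" and "rotation" of the camera in the world; the wrist camera has in their place "hand_eye" (4x4, takes a point from camera to tool coordinates, whose origin is the TCP and whose axes are the flange's). Camera axes: x right, y down, z forward; pixel columns grow to the right and rows downward; lengths in mm; the calibration is good to about 2 mm. A picture is of the moment at which its call begins: read the wrist's pose just before it. camera_model takes no time and is no camera call.
- env.job_done(): hands the job in; it is judged then, once.
Trained networks look in the newest picture that a camera, given by its name, has taken for a name from the list of things; names that differ only in an ending like _2 or _b are one class to them, and where a whole thing is asked for, a point or a joint stands for the part that bears it (a point fixed in the world has none). Each returns a list of dicts, best first, with "score" (0 to 1); they miss things now and then, are a little off and sometimes report something else, mostly with a low value. They report only what shows in the picture. A call takes as long as a camera call. They do not tell look-alikes from the thing itself.
- env.boxes_of(camera, target): "bbox" ([left, top, right, bottom] in pixels, round what is visible of it).
- env.pinpoint(camera, target): "location" ([column, row] in pixels: a listed point, or the origin of a listed thing).
The state is a dict: "time_s": time; "qpos": joint angles; "qvel": joint speeds; "effort": joint torques, N m; "ee_pos": TCP position; "ee_rot": TCP orientation; "force": force on the tool from outside, world axes, zero at the start; "torque": the same for the moment, N m; "gripper_width": finger opening in mm; "gripper_force": force on a finger pad.
Only numpy, scipy, OpenCV 4.12 (cv2) and the standard library are available. Lean on these libraries where they do the work, as an engineer would, in place of code of your own. Each camera call takes 0.05 s, during which the arm holds its last target. There are 200 camera calls.

## Working session

There is one attempt and no reset: what is moved stays moved. The work goes in short steps, Python scripts to look and compute and a tool call to move; the robot and the scene stay as the last step left them, time stands still between calls to the robot, and variables do not carry over. Pictures are saved under pics/ and viewed, at most 10 in all, crops included, and the job is handed in when it is done.

Besides the shell and the picture viewer there is one more tool, called after ">>>" in YAML: its name, and indented under it one key for each argument. arm_command: Moves the arm, as the interface text tells. Its arguments: {"type":"object","properties":{"motion":{"type":"array"},"jaw":{"type":"number"},"newtons":{"type":"number"}},"required":["motion"]}

```bash
mkdir -p pics; cat > h.py <<'E'
from workcell import env
import numpy as np, cv2
from scipy.spatial.transform import Rotation as R
def tool():
    s=env.state(); T=np.eye(4); T[:3,:3]=R.from_euler('xyz',s['ee_rot'],degrees=True).as_matrix(); T[:3,3]=s['ee_pos']; return T
def cam(n):
    m=env.camera_model(n); T=np.eye(4)
    if 'hand_eye' in m: T=tool()@np.array(m['hand_eye'])
    else: T[:3,:3]=np.array(m['rotation']); T[:3,3]=m['eye']
    return m,T
def ray(m,T,p):
    return T[:3,:3]@np.array([(p[0]-m['cx'])/m['fx'],(p[1]-m['cy'])/m['fy'],1.])
def atz(m,T,p,z):
    d=ray(m,T,p); return T[:3,3]+d*(z-T[2,3])/d[2]
def proj(m,T,P):
    c=T[:3,:3].T@(np.array(P,float)-T[:3,3]); return np.array([m['fx']*c[0]/c[2]+m['cx'],m['fy']*c[1]/c[2]+m['cy']])
def at_depth(m,T,p,depth):
    d=depth[int(p[1]),int(p[0])]; return T[:3,3]+ray(m,T,p)*d
E
python3 - <<'E'
from h import *
print(env.state())
ims=[]
for n in('scene','top'):
    m,T=cam(n); im,d=env.grab_frame(n); np.savez(f'pics/{n}0.npz',im=im,d=d,T=T); cv2.imwrite(f'pics/{n}0.png',im)
    print(n,m,)
    ims.append(im)
    for t in('hanger','hanger_grip','hanger_bar','cabinet','port','hook_mid','beaker','jar','small_beaker'):
        print(t,[(np.round(r['location']).tolist(),round(r['score'],2),np.round(at_depth(m,T,r['location'],d)).tolist() if 0<=r['location'][0]<512 and 0<=r['location'][1]<384 else None) for r in env.pinpoint(n,t)])
E
```

```text
{'time_s': 0.0, 'qpos': array([-7.19640479e+01,  1.83528862e+01,  8.97074535e+01, -1.54644220e-03,
        7.20420920e+01, -1.14692565e+00]), 'qvel': array([ 0.00424426, -0.0136794 , -0.07481575,  0.02176802,  0.08859882,
        0.03611403]), 'effort': array([-3.09827839e-03, -4.12471676e+01, -2.31978303e+01,  7.25583080e-02,
        4.56156337e-02, -1.40120565e-04]), 'ee_pos': array([ 188.77115994, -542.6234665 ,  227.10066837]), 'ee_rot': array([-1.79897559e+02, -5.80344884e-04,  1.91833554e+01]), 'force': array([ 0.87121446,  0.5112446 , -0.33894076]), 'torque': array([ 0.0147511 ,  0.04273847, -0.04820243]), 'gripper_force': 0.0, 'gripper_width': 91.13739377607874}
scene {'fx': 459.1383864483734, 'fy': 459.1383864483734, 'cx': 255.0925767823724, 'cy': 182.97706004173054, 'eye': array([-303.98217561,  484.6138367 ,  743.4191637 ]), 'rotation': array([-124.14391221,   -1.19268438, -117.47908271])}
hanger [([348.0, 196.0], 0.86, [-182723.0, -181934.0, -181675.0]), ([356.0, 210.0], 0.72, [-171366.0, -170577.0, -170318.0])]
hanger_grip [([368.0, 127.0], 0.91, [-159100.0, -158312.0, -
[... 1610 characters left out ...]
148062.0, -146821.0]), ([343.0, 225.0], 0.68, [-144137.0, -144459.0, -143218.0])]
cabinet [([217.0, 187.0], 0.73, [-90752.0, -91074.0, -89833.0]), ([227.0, 240.0], 0.69, [-93651.0, -93973.0, -92732.0])]
port [([213.0, 181.0], 0.86, [-88228.0, -88550.0, -87309.0]), ([223.0, 241.0], 0.56, [-91755.0, -92077.0, -90836.0]), ([292.0, 155.0], 0.29, [-126248.0, -126571.0, -125330.0])]
hook_mid [([228.0, 238.0], 0.94, [-94360.0, -94682.0, -93441.0]), ([215.0, 174.0], 0.8, [-82718.0, -83041.0, -81800.0])]
beaker [([293.0, 153.0], 0.67, [-134543.0, -134866.0, -133625.0])]
jar [([352.0, 152.0], 0.8, [-157825.0, -158148.0, -156907.0])]
small_beaker [([167.0, 220.0], 0.62, [-61443.0, -61766.0, -60525.0])]
```

```bash
sed -i "s/np.array(m\['rotation'\])/R.from_euler('xyz',m['rotation'],degrees=True).as_matrix()/" h.py
python3 - <<'E'
from h import *
a=cv2.imread('pics/scene0.png'); b=cv2.imread('pics/top0.png')
cv2.imwrite('pics/both.png',cv2.resize(np.vstack([a[60:360,100:500],b[80:300,100:500]]),(800,1040))[:, :]) 
cv2.imwrite('pics/s1.png',cv2.resize(a[90:330,110:430],(800,600),interpolation=cv2.INTER_CUBIC))
cv2.imwrite('pics/t1.png',cv2.resize(b[120:300,150:430],(800,514),interpolation=cv2.INTER_CUBIC))
D={n:np.load(f'pics/{n}0.npz')['d'] for n in('scene','top')}
for n,ps in (('scene',[(368,127),(354,141),(360,190),(241,226),(201,225)]),('top',[(391,218),(354,219),(213,181),(223,241)])):
    m,T=cam(n)
    for p in ps: print(n,p,[at_depth(m,T,p,D[n]).round().tolist()],'z0',atz(m,T,p,0).round().tolist(),'z178',atz(m,T,p,178).round().tolist(),'z158',atz(m,T,p,158).round().tolist())
E
```

```text
scene (368, 127) [[423.0, -202.0, 255.0]] z0 [802.0, -561.0, 0.0] z178 [537.0, -311.0, 178.0] z158 [567.0, -339.0, 158.0]
scene (354, 141) [[504.0, -239.0, 168.0]] z0 [740.0, -451.0, 0.0] z178 [490.0, -227.0, 178.0] z158 [518.0, -252.0, 158.0]
scene (360, 190) [[500.0, -288.0, -0.0]] z0 [500.0, -288.0, 0.0] z178 [308.0, -103.0, 178.0] z158 [329.0, -124.0, 158.0]
scene (241, 226) [[431.0, 123.0, 68.0]] z0 [505.0, 87.0, 0.0] z178 [311.0, 182.0, 178.0] z158 [333.0, 171.0, 158.0]
scene (201, 225) [[493.0, 198.0, 52.0]] z0 [553.0, 176.0, 0.0] z178 [348.0, 250.0, 178.0] z158 [371.0, 242.0, 158.0]
top (391, 218) [[428.0, -299.0, 281.0]] z0 [454.0, -389.0, 0.0] z178 [438.0, -332.0, 178.0] z158 [440.0, -338.0, 158.0]
top (354, 219) [[427.0, -207.0, 280.0]] z0 [453.0, -271.0, 0.0] z178 [437.0, -230.0, 178.0] z158 [439.0, -235.0, 158.0]
top (213, 181) [[584.0, 181.0, 8.0]] z0 [586.0, 182.0, 0.0] z178 [551.0, 159.0, 178.0] z158 [555.0, 161.0, 158.0]
top (223, 241) [[391.0, 150.0, -1.0]] z0 [391.0, 150.0, 0.0] z178 [383.0, 131.0, 178.0] z158 [384.0, 133.0, 158.0]
```

View pics/s1.png

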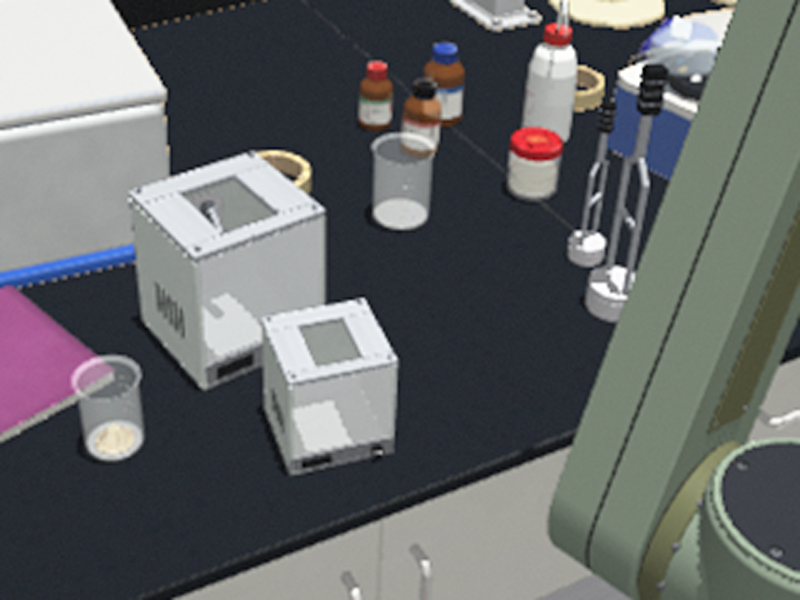

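View pics/t1.png

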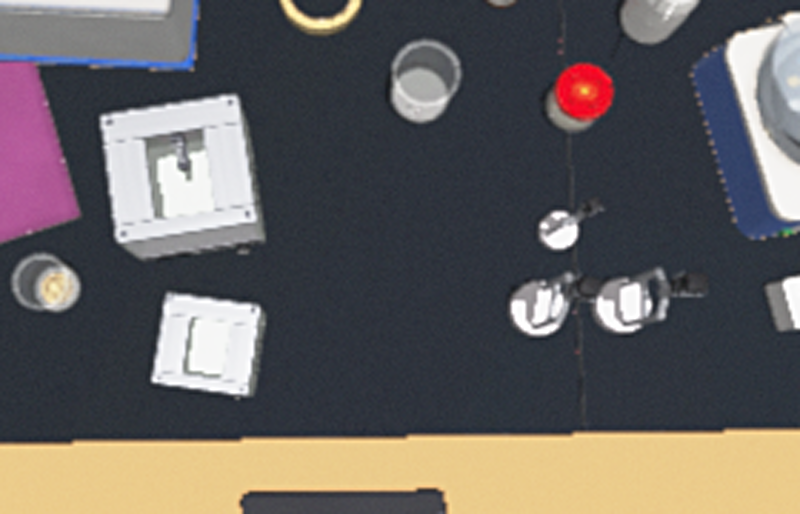

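```bash
cat >> h.py <<'E'
def cloud(m,T,d):
    v,u=np.mgrid[0:d.shape[0],0:d.shape[1]]
    c=np.stack([(u-m['cx'])/m['fx']*d,(v-m['cy'])/m['fy']*d,d],-1)
    P=c@T[:3,:3].T+T[:3,3]; P[d<=0]=np.nan; return P
E
python3 - <<'E'
from h import *
m,T=cam('top'); d=np.load('pics/top0.npz')['d']; P=cloud(m,T,d)
def comps(lo,hi,xr,yr,mn):
    k=(P[...,2]>lo)&(P[...,2]<hi)&(P[...,0]>xr[0])&(P[...,0]<xr[1])&(P[...,1]>yr[0])&(P[...,1]<yr[1])
    n,l,st,_=cv2.connectedComponentsWithStats(k.astype(np.uint8))
    for i in range(1,n):
        if st[i,4]>=mn:
            q=P[l==i]; r=cv2.minAreaRect(q[:,:2].astype(np.float32))
            print(lo,hi,st[i,4],'med',np.median(q,0).round(1),'min',q.min(0).round(),'max',q.max(0).round(),'rect',np.round(r[0],1),np.round(r[1],1),round(r[2],1))
print('cab');comps(148,166,(300,700),(50,300),60)
print('hang');comps(120,400,(380,700),(-420,-120),3)
print('cans');comps(12,40,(380,700),(-420,-120),8)
print('tall');comps(180,700,(300,1000),(-500,500),30)
m,T=cam('scene'); d=np.load('pics/scene0.npz')['d']; P=cloud(m,T,d)
print('scene cab');comps(148,168,(300,700),(50,300),60)
print('scene hang');comps(155,205,(450,700),(-330,-180),3); comps(12,40,(450,700),(-330,-180),8)
a=cv2.imread('pics/scene0.png'); b=cv2.imread('pics/top0.png')
cv2.imwrite('pics/c1.png',np.hstack([cv2.resize(a[120:230,320:400],(400,550),interpolation=cv2.INTER_CUBIC),cv2.resize(b[185:245,320:360+20],(550,550),interpolation=cv2.INTER_CUBIC)[:, :400]]))
E
```

```text
cab
148 166 1611 med [564.1 164.4 157.3] min [487.  87. 148.] max [637. 240. 164.] rect [562. 164.] [132.2 140.2] 8.1
hang
120 400 51 med [ 509.4 -239.5  185.9] min [ 503. -250.  121.] max [ 518. -232.  199.] rect [ 510.6 -241.6] [16.2 15.1] 66.4
120 400 174 med [ 425.5 -303.5  246.7] min [ 401. -315.  124.] max [ 451. -296.  285.] rect [ 426.  -305.4] [49.7 19.3] 1.2
120 400 147 med [ 422.4 -210.6  254.6] min [ 400. -222.  123.] max [ 447. -201.  284.] rect [ 423.7 -212.1] [20.8 47.2] 85.3
cans
12 40 77 med [ 665.4 -413.2   26.1] min [ 630. -420.   12.] max [ 700. -407.   39.] rect [ 664.7 -413. ] [69.6  7.8] 7.7
12 40 10 med [ 684.1 -124.9   25.1] min [ 673. -126.   13.] max [ 691. -122.   36.] rect [ 682.1 -124.6] [19.2  1.8] 12.8
12 40 48 med [ 633.9 -249.3   25. ] min [ 626. -284.   13.] max [ 668. -238.   40.] rect [ 641.5 -255.4] [57.6 21.1] 49.5
12 40 101 med [ 508.9 -241.4   21.1] min [ 493. -260.   12.] max [ 529. -223.   37.] rect [ 510.8 -241.6] [37.2 36. ] 88.8
12 40 198 med [ 425.2 -205.9   30.9] min [ 396. -236.   13.] max [ 451. -185.   36.] rect [ 423.2 -209. ] [56.3
[... 683 characters left out ...]
.  180.] max [ 434. -201.  284.] rect [ 424.6 -212.2] [20.8 19.5] 85.5
180 700 120 med [ 425.6 -301.8  269.7] min [ 417. -315.  182.] max [ 436. -296.  285.] rect [ 426.4 -305.9] [19.5 17.8] 87.6
scene cab
148 168 1603 med [553.8 175.  158.2] min [489.  88. 148.] max [638. 243. 162.] rect [564.4 166.5] [138.2 142.5] 7.8
scene hang
155 205 88 med [ 509.6 -237.5  179.8] min [ 504. -250.  156.] max [ 521. -230.  197.] rect [ 512.2 -239.6] [16.2 17. ] 30.0
12 40 162 med [ 636.6 -248.8   26.3] min [ 625. -288.   12.] max [ 676. -234.   40.] rect [ 644.7 -255.2] [60.7 31.3] 49.7
12 40 134 med [ 508.4 -237.7   22. ] min [ 491. -259.   12.] max [ 532. -221.   40.] rect [ 511. -240.] [39.  37.4] 75.4
```

View pics/c1.png

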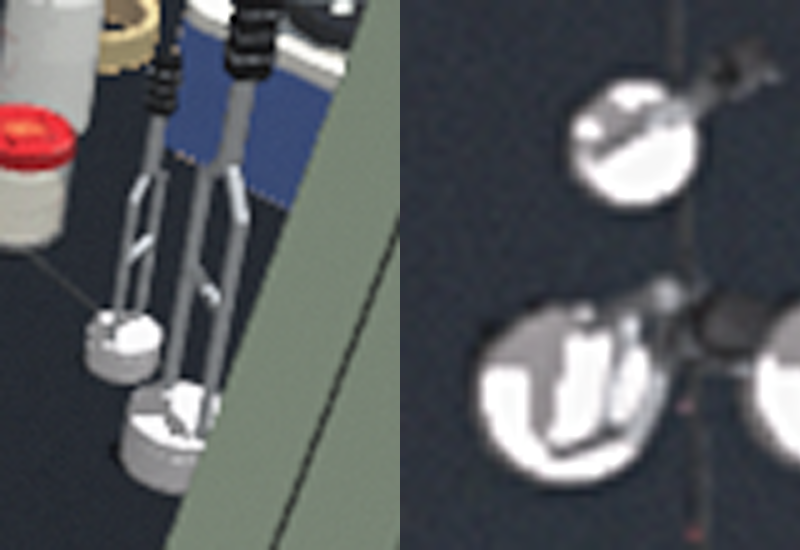

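```bash
cat >> h.py <<'E'
def plan(goals,step=0.055):
    """goals: list of (x,y,z,yaw deg); prints rows in tool axes, from measured pose"""
    s=env.state(); p=np.array(s['ee_pos']); y=s['ee_rot'][2]
    for g in goals:
        g=np.array(g,float); n=int(max(np.ceil(np.linalg.norm(g[:3]-p)/1000/step),np.ceil(abs(g[3]-y)/9),1))
        dp=(g[:3]-p)/n; dy=(g[3]-y)/n
        for i in range(n):
            t=R.from_euler('xyz',[180,0,y+i*dy],degrees=True).as_matrix().T@dp
            print('[%.4f,%.4f,%.4f] spin %.4f'%(*(t/1000),np.radians(-dy)))
        p,y=g[:3],g[3]
E
python3 - <<'E'
from h import *
m=env.camera_model('wrist'); print(m); print(env.state()['ee_rot'])
plan([(189,-543,390,19.2),(440,-250,390,19.2)])
E
```

```text
{'fx': 323.0774617667929, 'fy': 323.0774617667929, 'cx': 256.20020360140586, 'cy': 196.12246311682563, 'hand_eye': array([[ 5.72773474e-04, -9.61360738e-01, -2.75291124e-01,
         7.82331133e+01],
       [ 9.99999799e-01,  6.25426098e-04, -1.03478588e-04,
         4.19037981e-01],
       [ 2.71654506e-04, -2.75291009e-01,  9.61360903e-01,
        -1.56409622e+02],
       [ 0.00000000e+00,  0.00000000e+00,  0.00000000e+00,
         1.00000000e+00]])}
[1.79989695e+02 1.29799571e-03 1.91820839e+01]
[0.0000,-0.0000,-0.0540] spin -0.0001
[0.0000,-0.0000,-0.0540] spin -0.0001
[0.0000,-0.0000,-0.0540] spin -0.0001
[0.0417,-0.0243,-0.0000] spin -0.0000
[0.0417,-0.0243,-0.0000] spin -0.0000
[0.0417,-0.0243,-0.0000] spin -0.0000
[0.0417,-0.0243,-0.0000] spin -0.0000
[0.0417,-0.0243,-0.0000] spin -0.0000
[0.0417,-0.0243,-0.0000] spin -0.0000
[0.0417,-0.0243,-0.0000] spin -0.0000
[0.0417,-0.0243,-0.0000] spin -0.0000
```

>>> arm_command:
  motion:
    - {"offset": [0, 0, -0.054], "spin": 0}
    - {"offset": [0, 0, -0.054], "spin": 0}
    - {"offset": [0, 0, -0.054], "spin": 0}
    - {"offset": [0.051, -0.0224, 0], "spin": 0}
    - {"offset": [0.051, -0.0224, 0], "spin": 0}

```text
time_s: 1.62
ee_pos: [271.2, -466.8, 390.6]
ee_rot: [179.9, -0.0, 19.1]
force: [1.4, -0.4, 0.5]
gripper_width: 91.1
gripper_force: 0.0
```

>>> arm_command:
  motion:
    - {"offset": [0.051, -0.0224, 0], "spin": 0}
    - {"offset": [0.051, -0.0224, 0], "spin": 0}
    - {"offset": [0.051, -0.0224, 0], "spin": 0}
    - {"offset": [0.051, -0.0224, 0], "spin": 0}
    - {"offset": [0.051, -0.0224, 0], "spin": 0}

```text
time_s: 2.25
ee_pos: [475.7, -276.3, 390.1]
ee_rot: [180.0, -0.0, 19.2]
force: [0.8, -1.0, 0.3]
gripper_width: 91.2
gripper_force: 0.0
```

>>> arm_command:
  motion:
    - {"offset": [0.051, -0.0224, 0], "spin": 0}
    - {"offset": [0, 0, 0], "spin": 0}
    - {"offset": [0, 0, 0], "spin": 0}

```text
time_s: 2.62
ee_pos: [515.2, -239.9, 389.8]
ee_rot: [180.0, 0.0, 19.2]
force: [-0.9, -0.8, 0.2]
gripper_width: 91.2
gripper_force: 0.0
```

```bash
python3 - <<'E'
from h import *
print(env.state()['ee_pos'],env.state()['ee_rot'],env.state()['time_s'])
m,T=cam('wrist'); im,d=env.grab_frame('wrist'); np.savez('pics/w1.npz',im=im,d=d,T=T)
for t in('hanger','hanger_grip','hanger_bar'):
    for r in env.pinpoint('wrist',t):
        u=np.clip(r['location'],0,[511,383]); print(t,u.round(),round(r['score'],2),at_depth(m,T,u,d).round(1))
P=cloud(m,T,d)
near=(abs(P[...,0]-511)<45)&(abs(P[...,1]+240)<45)
for lo,hi in((190,205),(165,190),(116,155),(80,112),(70,80),(40,70),(15,30)):
    k=near&(P[...,2]>lo)&(P[...,2]<hi)
    if k.sum()>3:
        q=P[k]; r=cv2.minAreaRect(q[:,:2].astype(np.float32)); print(lo,hi,k.sum(),q.mean(0).round(1),np.round(r[0],1),np.round(r[1],1),round(r[2],1))
v,u=np.where(near); print(u.min(),u.max(),v.min(),v.max())
a,b=max(v.min()-10,0),v.max()+10; c,e=max(u.min()-10,0),u.max()+10
w=im[a:b,c:e]; f=min(800/w.shape[1],600/w.shape[0]); print(a,c,f)
cv2.imwrite('pics/w1.png',cv2.resize(w,None,fx=f,fy=f,interpolation=cv2.INTER_CUBIC))
E
```

```text
[ 515.1627526  -239.93602651  389.8401128 ] [1.79984607e+02 4.69658015e-02 1.92054471e+01] 2.625
hanger [255. 151.] 0.89 [ 517.8 -237.2   22.6]
hanger [224. 190.] 0.84 [ 441.6 -210.2   32. ]
hanger [272. 208.] 0.63 [ 438.  -294.8   31.8]
hanger_grip [288. 287.] 0.68 [ 548.1 -237.7  471. ]
hanger_grip [200. 261.] 0.56 [ 589.3 -214.5  546.2]
hanger_bar [280. 230.] 0.75 [ 435.2 -304.7  113.1]
hanger_bar [221. 215.] 0.69 [ 449.9 -217.5  167.6]
hanger_bar [257. 161.] 0.63 [ 513.3 -242.3   77. ]
190 205 132 [ 515.9 -241.1  194.4] [ 515.3 -241.3] [14.3 11.2] 19.3
165 190 49 [ 521.1 -238.8  178.6] [ 519.1 -243. ] [18.6  9.4] 68.5
116 155 73 [ 516.2 -240.9  124.4] [ 515.8 -240.6] [ 6.4 31.1] 23.4
80 112 29 [ 516.6 -240.7   95.3] [ 516.2 -241. ] [ 2.9 34. ] 25.2
70 80 61 [ 515.6 -241.7   77.7] [ 515.2 -241.8] [ 5.2 32.3] 25.2
40 70 20 [ 517.2 -242.    55.9] [ 516.6 -241. ] [ 2.  34.3] 24.1
15 30 337 [ 518.7 -239.4   21.9] [ 516.1 -240.6] [35.7 37.5] 18.6
57 509 120 383
110 47 1.7204301075268817
```

View pics/w1.png

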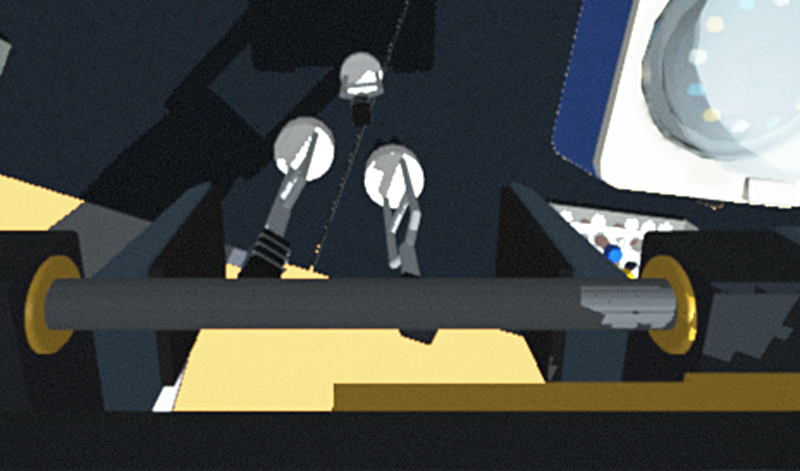

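>>> arm_command:
  motion:
    - {"offset": [0, 0.001, 0.05], "spin": -0.046}
    - {"offset": [0, 0, 0.05], "spin": -0.046}
    - {"offset": [0, 0, 0.05], "spin": 0}
    - {"offset": [0, 0, 0.04], "spin": 0}
    - {"offset": [0, 0, 0.027], "spin": 0}
  jaw: 0.05
  newtons: 15

```text
time_s: 3.45
ee_pos: [514.3, -241.3, 171.2]
ee_rot: [-179.9, 0.1, 24.4]
force: [1.0, -0.1, -0.2]
gripper_width: 50.2
gripper_force: 0.0
```

>>> arm_command:
  motion:
    - {"offset": [0, 0, 0], "spin": 0}
    - {"offset": [0, 0, 0], "spin": 0}
    - {"offset": [0, 0, 0], "spin": 0}

```text
time_s: 3.82
ee_pos: [516.5, -241.3, 174.7]
ee_rot: [179.8, -0.1, 24.4]
force: [0.3, -0.7, -1.2]
gripper_width: 49.9
gripper_force: 0.0
```

```bash
python3 - <<'E'
from h import *
print(env.state()['ee_pos'],env.state()['ee_rot'],env.state()['time_s'])
m,T=cam('wrist'); im,d=env.grab_frame('wrist'); Ti=np.linalg.inv(tool())
P=cloud(m,T,d); Q=(P-T[:3,3]+0)@np.eye(3); Q=(P@Ti[:3,:3].T)+Ti[:3,3]
for lo,hi in((190,203),(165,190),(116,155),(80,112),(70,80),(15,30)):
    k=(abs(Q[...,0])<28)&(abs(Q[...,1])<(20 if lo>150 else 26))&(P[...,2]>lo)&(P[...,2]<hi)
    if k.sum()>3:
        q=Q[k]; r=cv2.minAreaRect(q[:,:2].astype(np.float32)); print(lo,hi,k.sum(),q.mean(0).round(1),np.round(r[0],1),np.round(r[1],1),round(r[2],1))
cv2.imwrite('pics/w2.png',im)
E
```

```text
[ 516.50829241 -241.34660621  174.73014444] [ 1.79845796e+02 -1.22552260e-01  2.44342217e+01] 3.825
190 203 301 [  4.9  -0.4 -19.2] [ 4.3 -0.4] [ 5.2 11.7] 2.6
165 190 502 [ 6.2 -0.6 -4.3] [ 5.5 -0.6] [12.6  4.1] 88.7
116 155 440 [ 1.  -0.6 44.1] [ 0.4 -0.9] [32.5  6.4] 89.1
80 112 166 [ 0.9 -1.  77.5] [ 0.5 -0.6] [34.9  3.1] 89.6
70 80 224 [-0.3 -0.6 97.2] [-0.7 -0.9] [34.3  4.8] 89.2
15 30 1026 [  2.   -0.8 152.7] [ 2.  -0.9] [33.3 38.8] 0.8
```

View pics/w2.png

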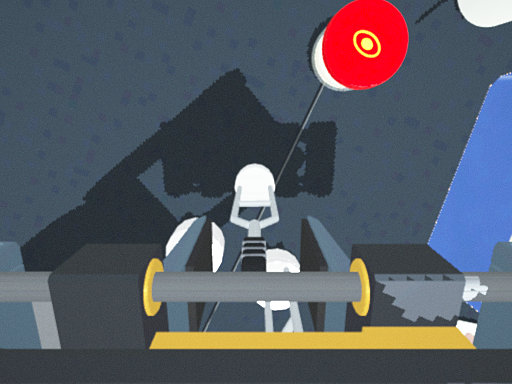

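>>> arm_command:
  motion:
    - {"offset": [0, 0, 0], "spin": 0}
    - {"offset": [0, 0, 0], "spin": 0}
    - {"offset": [0, 0, 0], "spin": 0}
    - {"offset": [0, 0, 0], "spin": 0}
    - {"offset": [0, 0, 0], "spin": 0}
  jaw: 0.0
  newtons: 40

```text
time_s: 4.5
ee_pos: [515.7, -240.6, 172.9]
ee_rot: [-180.0, -0.0, 24.4]
force: [-0.4, 0.1, -0.5]
gripper_width: 11.8
gripper_force: 40.0
```

>>> arm_command:
  motion:
    - {"offset": [0, 0, 0], "spin": 0}
    - {"offset": [0, 0, -0.01], "spin": 0}
    - {"offset": [0, 0, -0.03], "spin": 0}
    - {"offset": [0, 0, -0.04], "spin": 0}
    - {"offset": [0, 0, -0.05], "spin": 0}

```text
time_s: 5.12
ee_pos: [515.1, -240.5, 303.5]
ee_rot: [-179.9, 0.1, 24.5]
force: [0.8, -0.1, -2.0]
gripper_width: 11.8
gripper_force: 40.0
```

```bash
python3 - <<'E'
from h import *
s=env.state(); print(s['ee_pos'],s['ee_rot'],s['force'],s['gripper_force'])
plan([(500,-230,360,24.4),(300,150,360,8)])
print('direct'); plan([(515,-230,370,24.4),(535,20,370,8)])
E
```

```text
[ 515.08919809 -240.51433944  303.49866505] [-1.79902477e+02  1.01405705e-01  2.44511093e+01] [ 0.84327317 -0.09656255 -2.01050536] 39.99924659729004
[-0.0047,-0.0079,-0.0283] spin 0.0004
[-0.0047,-0.0079,-0.0283] spin 0.0004
[-0.0031,-0.0536,-0.0000] spin 0.0358
[-0.0051,-0.0534,-0.0000] spin 0.0358
[-0.0070,-0.0532,-0.0000] spin 0.0358
[-0.0089,-0.0529,-0.0000] spin 0.0358
[-0.0108,-0.0526,-0.0000] spin 0.0358
[-0.0126,-0.0522,-0.0000] spin 0.0358
[-0.0145,-0.0517,-0.0000] spin 0.0358
[-0.0163,-0.0511,-0.0000] spin 0.0358
direct
[0.0021,-0.0048,-0.0333] spin 0.0004
[0.0021,-0.0048,-0.0333] spin 0.0004
[0.0243,-0.0439,-0.0000] spin 0.0572
[0.0217,-0.0452,-0.0000] spin 0.0572
[0.0191,-0.0464,-0.0000] spin 0.0572
[0.0164,-0.0474,-0.0000] spin 0.0572
[0.0137,-0.0483,-0.0000] spin 0.0572
```

>>> arm_command:
  motion:
    - {"offset": [0.0186, -0.0459, -0.0078], "spin": 0.036}
    - {"offset": [0.0169, -0.0465, -0.0078], "spin": 0.036}
    - {"offset": [0.0152, -0.0471, -0.0078], "spin": 0.036}
    - {"offset": [0.0135, -0.0476, -0.0078], "spin": 0.036}
    - {"offset": [0.0118, -0.0481, -0.0078], "spin": 0.036}

```text
time_s: 5.75
ee_pos: [504.8, 8.0, 342.5]
ee_rot: [180.0, -0.0, 14.1]
force: [0.7, 0.1, -2.8]
gripper_width: 11.8
gripper_force: 40.0
```

>>> arm_command:
  motion:
    - {"offset": [0.0101, -0.0485, -0.0078], "spin": 0.036}
    - {"offset": [0.0083, -0.0488, -0.0078], "spin": 0.036}
    - {"offset": [0.0066, -0.0491, -0.0078], "spin": 0.036}
    - {"offset": [0, 0, 0], "spin": 0}
    - {"offset": [0, 0, 0], "spin": 0}

```text
time_s: 6.38
ee_pos: [498.9, 154.6, 365.2]
ee_rot: [179.9, 0.0, 8.0]
force: [0.0, -1.1, -3.4]
gripper_width: 11.6
gripper_force: 40.0
```

>>> arm_command:
  motion:
    - {"offset": [0, 0, 0], "spin": 0}
    - {"offset": [0, 0, 0], "spin": 0}

```text
time_s: 6.62
ee_pos: [499.1, 154.0, 365.3]
ee_rot: [180.0, 0.0, 7.9]
force: [0.6, -0.4, -2.5]
gripper_width: 11.9
gripper_force: 40.0
```

```bash
python3 - <<'E'
from h import *
s=env.state(); print(s['ee_pos'],s['ee_rot'],s['force'],s['time_s'])
m,T=cam('wrist'); im,d=env.grab_frame('wrist'); np.savez('pics/w3.npz',im=im,d=d,T=T); cv2.imwrite('pics/w3.png',im)
for t in('port','hook_mid','hook_tip','hook_latch','hanger_bar'):
    for r in env.pinpoint('wrist',t)[:2]:
        u=np.clip(r['location'],0,[511,383]); print(t,u.round(),round(r['score'],2),at_depth(m,T,u,d).round(1),atz(m,T,u,158 if t=='port' else 110).round(1))
P=cloud(m,T,d); k=(abs(P[...,2]-158)<5)&(P[...,0]>470)&(P[...,0]<660)&(P[...,1]>60)&(P[...,1]<260)
q=P[k]; r=cv2.minAreaRect(q[:,:2].astype(np.float32)); print('top',k.sum(),np.median(q[:,2]),r)
# in cabinet frame: hook points
c,sn=np.cos(np.radians(8)),np.sin(np.radians(8)); X=P[...,0]-563; Y=P[...,1]-165
C=np.stack([c*X+sn*Y,-sn*X+c*Y,P[...,2]],-1)
k=(abs(C[...,1])<26)&(C[...,0]>-45)&(C[...,0]<45)&(C[...,2]>70)&(C[...,2]<149)
for x in range(-10,46,3):
    q=C[k&(abs(C[...,0]-x)<1.5)]
    if len(q)>2: print(x,len(q),'y',q[:,1].min().round(1),q[:,1].max().round(1),'z',np.percentile(q[:,2],[5,50,95]).round(1))
E
```

```text
[499.14538103 153.97242581 365.2721143 ] [1.79983773e+02 1.19522503e-02 7.85732454e+00] [ 0.59166932 -0.39328732 -2.5089846 ] 6.625
port [252. 246.] 0.75 [506.  156.6 367.5] [409.9 145.9 158. ]
port [252. 121.] 0.74 [549.6 167.6   8.1] [557.5 166.7 158. ]
hook_mid [252.  94.] 0.85 [587.3 171.7 102.5] [587.1 171.6 110. ]
hook_mid [256. 227.] 0.75 [502.7 154.1 331.7] [416.3 142.  110. ]
hook_tip [253. 103.] 0.57 [576.6 168.5 114.7] [576.6 168.5 110. ]
hook_tip [252. 232.] 0.57 [501.  156.3 335.9] [408.9 146.3 110. ]
hook_latch [257. 223.] 0.83 [502.6 153.9 323.8] [422.4 142.4 110. ]
hook_latch [253.  88.] 0.77 [593.3 170.5 130.6] [594.1 170.8 110. ]
hanger_bar [260. 205.] 0.6 [498.5 150.6 270.6] [448.4 141.7 110. ]
top 11383 157.70910049783794 ((565.3069458007812, 165.6890869140625), (131.980224609375, 140.22860717773438), 8.000771522521973)
11 10 y -4.7 6.2 z [111.9 112.4 114. ]
14 30 y -4.7 6.2 z [112.7 114.  114.7]
17 18 y -4.8 5.2 z [100.3 101.3 114.1]
20 27 y -4.8 5.2 z [101.  114.9 118.4]
23 23 y -4.8 5.1 z [101.  119.2 121.5]
26 24 y -4.8 6.4 z [ 99.8 102.1 124.6]
29 25 y -4.8 6.4 z [100.1 125.3 128.4]
32 34 y -4.8 6.3 z [ 99.8 130.5 132. ]
35 15 y -4.7 5.6 z [130.7 131.7 132.6]
38 44 y -4.7 5.6 z [100. 130. 133.]
41 10 y -4.6 5.6 z [131.5 132.1 133.6]
```

View pics/w3.png

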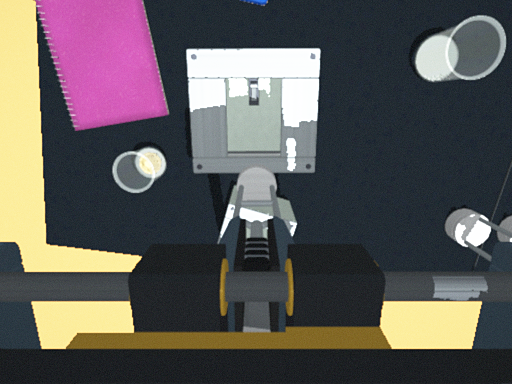

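```bash
cat >> h.py <<'E'
def held(m,T,d,Tt):
    P=cloud(m,T,d); Ti=np.linalg.inv(Tt); Q=P@Ti[:3,:3].T+Ti[:3,3]
    for n,lo,hi in(('stem',25,55),('wires',62,90),('bar',91,101),('can',146,156)):
        k=(abs(Q[...,0])<26)&(abs(Q[...,1])<26)&(Q[...,2]>lo)&(Q[...,2]<hi)
        if k.sum()>5:
            q=Q[k]; r=cv2.minAreaRect(q[:,:2].astype(np.float32)); print(n,k.sum(),'mean',q.mean(0).round(1),'min',q.min(0).round(1),'max',q.max(0).round(1),np.round(r[0],1),np.round(r[1],1),round(r[2],1))
E
python3 - <<'E'
from h import *
z=np.load('pics/w3.npz'); m=env.camera_model('wrist'); Tt=z['T']@np.linalg.inv(np.array(m['hand_eye']))
held(m,z['T'],z['d'],Tt)
E
```

```text
stem 234 mean [ 2.2  0.6 39.6] min [-2.  -6.6 25. ] max [ 4.2 11.2 54.8] [1.1 2.3] [ 6.  17.9] 1.7
wires 147 mean [ 1.5  0.2 75.3] min [ -0.8 -16.9  62. ] max [ 2.4 17.8 89.9] [0.8 0.5] [34.7  3.2] 90.0
bar 225 mean [ 0.3  0.5 95.2] min [ -2.9 -16.8  91.3] max [  2.3  17.4 100.6] [-0.3  0.3] [34.2  5.2] 89.9
can 1024 mean [  2.5   0.6 151.2] min [-14.3 -18.6 146.1] max [ 19.4  19.9 156. ] [2.6 0.6] [38.5 33.7] 89.7
```

>>> arm_command:
  motion:
    - {"offset": [0.0235, -0.0015, 0], "spin": -0.0015}
    - {"offset": [0.0235, -0.0015, 0], "spin": -0.0015}
    - {"offset": [0, 0, 0], "spin": 0}
    - {"offset": [0, 0, 0], "spin": 0}
    - {"offset": [0, 0, 0], "spin": 0}

```text
time_s: 7.55
ee_pos: [544.5, 164.4, 365.6]
ee_rot: [180.0, -0.0, 8.1]
force: [1.2, 0.1, -3.0]
gripper_width: 11.4
gripper_force: 40.0
```

```bash
python3 - <<'E'
from h import *
for i in range(4):
    s=env.state(); print(s['ee_pos'].round(1),s['ee_rot'].round(2),s['force'].round(1),s['time_s'])
    m,T=cam('wrist'); Tt=tool(); im,d=env.grab_frame('wrist')
cv2.imwrite('pics/w4.png',im)
P=cloud(m,T,d); k=(abs(P[...,2]-158)<3)&(P[...,0]>470)&(P[...,0]<660)&(P[...,1]>60)&(P[...,1]<260)
q=P[k]; r=cv2.minAreaRect(q[:,:2].astype(np.float32)); print('top',k.sum(),np.median(q[:,2]),r)
held(m,T,d,Tt)
c,sn=np.cos(np.radians(8)),np.sin(np.radians(8)); X=P[...,0]-565; Y=P[...,1]-165.7
C=np.stack([c*X+sn*Y,-sn*X+c*Y,P[...,2]],-1)
f=C[k]; g=f[abs(f[:,0]-10)<12]; h=f[abs(f[:,1])<12]
print('port y edges',g[g[:,1]<0,1].max(),g[g[:,1]>0,1].min(),'x edges',h[h[:,0]<0,0].max() if (h[:,0]<0).any() else None,h[h[:,0]>0,0].min())
k=(abs(C[...,1])<10)&(C[...,0]>5)&(C[...,0]<45)&(C[...,2]>85)&(C[...,2]<149)
for x in range(5,46,3):
    q=C[k&(abs(C[...,0]-x)<1.5)]
    if len(q)>2: print(x,len(q),'y',q[:,1].min().round(1),q[:,1].max().round(1),'z',np.percentile(q[:,2],[5,50,95]).round(1))
E
```

```text
[544.5 164.4 365.6] [180.    -0.     8.13] [ 1.2  0.1 -3. ] 7.55
[544.6 164.4 365.7] [ 1.80e+02 -1.00e-02  8.13e+00] [-0.2 -0.2 -2.2] 7.6
[544.7 164.4 365.7] [ 1.80e+02 -2.00e-02  8.13e+00] [ 0.4  0.5 -1.8] 7.65
[544.8 164.5 365.7] [ 1.80e+02 -2.00e-02  8.13e+00] [ 0.3 -0.  -3.1] 7.7
top 9900 157.7654756742993 ((565.4937133789062, 165.66156005859375), (131.36094665527344, 140.1350555419922), 8.107949256896973)
stem 233 mean [ 2.1  0.5 40. ] min [ -2.5 -10.2  25.4] max [ 4.2 11.3 54.8] [0.9 0.6] [21.5  6.5] 88.3
wires 147 mean [ 1.6  0.8 75.6] min [ -0.4 -17.   62.3] max [ 2.6 17.8 89.7] [1.1 0.4] [ 2.8 34.8] 0.3
bar 226 mean [ 0.3  0.3 95.2] min [ -2.7 -16.7  91. ] max [  2.2  17.5 100.8] [-0.3  0.4] [34.2  4.9] 89.8
can 1020 mean [  2.5   0.6 151.1] min [-14.2 -18.7 146.7] max [ 19.2  19.8 155.9] [2.5 0.6] [38.6 33.3] 89.6
port y edges -29.984378941399427 29.82852924675648 x edges -59.07535969721621 37.475820636640705
11 20 y -5.9 5.4 z [113.2 114.4 115.4]
14 26 y -5.9 5.5 z [ 99.5 112.8 114.6]
17 24 y -6.1 5.5 z [100.2 113.7 117.4]
20 21 y -6.1 5.5 z [ 99.9 118.5 120.5]
23 24 y -6.1 5.5 z [ 99.8 101.5 123.9]
26 16 y -6.0 5.5 z [100.9 124.4 126.8]
29 25 y -5.5 5.2 z [127.5 130.1 131.6]
32 32 y -5.4 5.2 z [100.5 130.7 132.1]
35 8 y -5.4 5.2 z [130.6 131.7 132.2]
```

>>> arm_command:
  motion:
    - {"offset": [0, 0.0013, 0.01], "spin": 0}
    - {"offset": [0, 0, 0.025], "spin": 0}
    - {"offset": [0, 0, 0.025], "spin": 0}
    - {"offset": [0, 0, 0.025], "spin": 0}
    - {"offset": [0, 0, 0.025], "spin": 0}

```text
time_s: 8.38
ee_pos: [545.0, 163.0, 253.8]
ee_rot: [180.0, 0.0, 8.1]
force: [-0.3, 0.5, -1.9]
gripper_width: 11.7
gripper_force: 40.0
```

>>> arm_command:
  motion:
    - {"offset": [0, 0, 0.02], "spin": 0}
    - {"offset": [0, 0, 0.01], "spin": 0}
    - {"offset": [0, 0, 0], "spin": 0}
    - {"offset": [0, 0, 0], "spin": 0}
    - {"offset": [0, 0, 0], "spin": 0}

```text
time_s: 9.0
ee_pos: [545.9, 163.4, 226.2]
ee_rot: [-180.0, -0.1, 8.1]
force: [0.6, -0.6, -3.2]
gripper_width: 11.6
gripper_force: 40.0
```

```bash
cat > look.py <<'E'
from h import *
F=[]
for i in range(3):
    s=env.state(); F.append(s['force'])
    m,T=cam('wrist'); Tt=tool(); im,d=env.grab_frame('wrist')
s=env.state(); p=s['ee_pos']; print(p.round(1),s['ee_rot'].round(2),np.mean(F,0).round(1),s['time_s'])
c,sn=np.cos(np.radians(8.05)),np.sin(np.radians(8.05))
def cab(P): X=P[...,0]-565.2; Y=P[...,1]-165.7; return np.stack([c*X+sn*Y,-sn*X+c*Y,P[...,2]],-1)
print('TCP cab',cab(p).round(1),'bar z',p[2]-97)
held(m,T,d,Tt)
C=cab(cloud(m,T,d))
k=(abs(C[...,1])<7)&(C[...,0]>5)&(C[...,0]<45)&(C[...,2]>85)&(C[...,2]<149)
for x in range(5,46,3):
    q=C[k&(abs(C[...,0]-x)<1.5)]
    if len(q)>2: print(x,len(q),'y',q[:,1].min().round(1),q[:,1].max().round(1),'z',np.percentile(q[:,2],[5,50,95]).round(1))
import time; cv2.imwrite('pics/l%d.png'%int(s['time_s']*100),im)
E
python3 look.py
```

```text
[545.6 163.3 225.8] [-1.80e+02 -5.00e-02  8.12e+00] [-0.1  0.1 -2.9] 9.15
TCP cab [-19.8   0.4 225.8] bar z 128.830012220152
stem 232 mean [ 2.1  0.5 39.8] min [ -2.1 -10.2  25.2] max [ 4.  11.2 54.5] [1.  0.5] [ 6.1 21.5] 0.4
wires 146 mean [ 1.5  0.5 75.3] min [ -0.6 -17.   62.2] max [ 2.5 17.8 89.8] [1.  0.4] [ 3.  34.8] 0.2
bar 230 mean [ 0.3  0.5 95.2] min [ -2.7 -16.8  91. ] max [  2.3  17.4 100.9] [-0.2  0.3] [34.3  5. ] 89.8
can 1021 mean [  2.5   0.6 151.2] min [-14.  -18.6 146.1] max [ 19.2  19.9 155. ] [2.6 0.6] [38.5 33.2] 89.9
11 46 y -5.6 5.4 z [111.8 113.5 115.1]
14 66 y -5.8 5.5 z [101.2 112.9 114.4]
17 48 y -5.8 5.6 z [ 99.9 102.3 116.8]
20 39 y -5.8 5.5 z [100.6 117.4 120.3]
23 49 y -5.8 5.5 z [100.  119.2 123.6]
26 33 y -5.8 5.5 z [100.8 125.6 127.3]
29 54 y -5.9 5.7 z [100.7 130.3 132. ]
32 74 y -5.9 5.7 z [100.7 131.3 132.6]
35 12 y -5.8 5.7 z [131.1 132.3 133.1]
```

>>> arm_command:
  motion:
    - {"offset": [0.01, 0, 0], "spin": 0}
    - {"offset": [0.012, 0, 0], "spin": 0}
    - {"offset": [0.01, 0, 0], "spin": 0}
    - {"offset": [0.0073, 0, 0], "spin": 0}
    - {"offset": [0, 0, 0], "spin": 0}

```text
time_s: 9.78
ee_pos: [584.8, 168.8, 225.0]
ee_rot: [180.0, 0.0, 8.1]
force: [-0.5, 0.2, -3.3]
gripper_width: 11.3
gripper_force: 40.0
```

>>> arm_command:
  motion:
    - {"offset": [0, 0, 0], "spin": 0}
    - {"offset": [0, 0, 0], "spin": 0}
    - {"offset": [0, 0, 0], "spin": 0}

```text
time_s: 10.15
ee_pos: [584.1, 168.7, 225.5]
ee_rot: [180.0, -0.0, 8.1]
force: [0.4, -0.1, -3.1]
gripper_width: 12.0
gripper_force: 40.0
```

```bash
python3 look.py
```

```text
[584.2 168.8 225.4] [ 1.80e+02 -1.00e-02  8.12e+00] [-0.1  0.1 -3.1] 10.3
TCP cab [ 19.2   0.4 225.4] bar z 128.4273251012174
stem 232 mean [ 2.1  0.5 39.4] min [-1.9 -6.7 25. ] max [ 4.2  7.7 51.7] [1.2 0.5] [ 5.9 14.4] 2.5
wires 833 mean [18.8  0.2 69.1] min [ -1.  -25.8  62.4] max [26.  26.  89.8] [12.6  0. ] [27.  51.8] 0.3
bar 279 mean [ 2.1  0.4 95.5] min [ -2.6 -16.7  91.1] max [ 11.9  17.4 101. ] [4.7 0.4] [14.5 34.1] 0.7
can 159 mean [ -8.9   1.1 151. ] min [-14.  -18.6 148.4] max [ -3.2  19.8 153.2] [-8.6  0.6] [38.4 10.7] 89.7
11 14 y -5.8 5.5 z [112.9 113.7 114.7]
14 17 y -5.2 5.7 z [100.1 101.5 104.4]
17 56 y -6.3 6.8 z [100.4 129.8 131.4]
20 104 y -6.3 6.8 z [100.7 129.6 131.6]
23 15 y -2.3 2.8 z [120.3 122.6 123.6]
26 20 y -2.2 2.7 z [124.4 125.6 127.5]
29 22 y -5.3 5.9 z [128.6 130.6 131.8]
32 15 y -5.4 5.9 z [130.6 131.6 132.3]
```

>>> arm_command:
  motion:
    - {"offset": [0, 0, 0.003], "spin": 0}
    - {"offset": [0, 0, 0.003], "spin": 0}
    - {"offset": [0, 0, 0.002], "spin": 0}
    - {"offset": [0, 0, 0.002], "spin": 0}
    - {"offset": [0, 0, 0], "spin": 0}

```text
time_s: 10.92
ee_pos: [583.9, 168.7, 215.7]
ee_rot: [180.0, 0.0, 8.1]
force: [-2.1, -0.7, 1.0]
gripper_width: 11.7
gripper_force: 40.0
```

>>> arm_command:
  motion:
    - {"offset": [0, 0, 0.002], "spin": 0}
    - {"offset": [0, 0, 0.001], "spin": 0}
    - {"offset": [0, 0, 0], "spin": 0}
    - {"offset": [0, 0, 0], "spin": 0}

```text
time_s: 11.42
ee_pos: [584.0, 168.8, 212.2]
ee_rot: [180.0, 0.0, 8.1]
force: [-2.2, 0.2, 2.7]
gripper_width: 12.2
gripper_force: 40.0
```

>>> arm_command:
  motion:
    - {"offset": [0, 0, 0.001], "spin": 0}
    - {"offset": [0, 0, 0.001], "spin": 0}
    - {"offset": [0, 0, 0], "spin": 0}
    - {"offset": [0, 0, 0], "spin": 0}

```text
time_s: 11.92
ee_pos: [584.1, 168.7, 210.1]
ee_rot: [180.0, 0.0, 8.1]
force: [-3.9, 0.2, 0.5]
gripper_width: 11.9
gripper_force: 40.0
```

>>> arm_command:
  motion:
    - {"offset": [0, 0, 0.001], "spin": 0}
    - {"offset": [0, 0, 0.001], "spin": 0}
    - {"offset": [0, 0, 0], "spin": 0}
    - {"offset": [0, 0, 0], "spin": 0}

```text
time_s: 12.42
ee_pos: [584.2, 168.8, 208.2]
ee_rot: [180.0, 0.0, 8.1]
force: [-2.3, -0.2, 1.1]
gripper_width: 12.0
gripper_force: 40.0
```

>>> arm_command:
  motion:
    - {"offset": [0, 0, 0.001], "spin": 0}
    - {"offset": [0, 0, 0.001], "spin": 0}
    - {"offset": [0, 0, 0], "spin": 0}
    - {"offset": [0, 0, 0], "spin": 0}

```text
time_s: 12.92
ee_pos: [585.6, 168.9, 206.0]
ee_rot: [180.0, -0.2, 8.1]
force: [-0.1, -0.5, -2.9]
gripper_width: 11.7
gripper_force: 40.0
```

```bash
python3 look.py
```

```text
[585.1 168.9 206.3] [ 1.80e+02 -1.00e-01  8.12e+00] [-0.3 -0.2 -2.7] 13.075
TCP cab [ 20.2   0.4 206.3] bar z 109.34612350428847
stem 1163 mean [18.   0.3 46.8] min [ -2.  -25.8  25. ] max [26.  26.  54.8] [12.   0.1] [51.8 28. ] 90.0
wires 247 mean [ 2.8  0.5 77.8] min [ -3.  -16.9  62. ] max [10.  17.8 89.9] [3.5 0.4] [34.7 13. ] 88.6
bar 286 mean [-2.6  0.5 94.6] min [-10.1 -16.8  91. ] max [  2.4  17.5 100.8] [-3.9  0.4] [34.3 12.5] 89.6
can 27 mean [-1.33e+01  1.00e-01  1.51e+02] min [-14.1 -13.8 149.5] max [-12.5  15.1 152.5] [-13.3   0.6] [28.9  1.6] 89.9
11 34 y -5.5 5.9 z [112.9 113.9 114.8]
14 83 y -5.7 5.9 z [101.7 112.6 115.1]
17 23 y -6.3 6.7 z [109.9 114.4 116.5]
20 48 y -6.3 6.8 z [110.5 112.2 119.7]
23 36 y -6.3 6.7 z [109.2 116.2 124.5]
26 18 y -2.9 2.5 z [124.1 125.8 127.1]
29 35 y -5.8 5.5 z [128.  130.3 131.6]
32 3 y -4.2 0.2 z [132.  132.  132.1]
```

>>> arm_command:
  motion:
    - {"offset": [0, 0, -0.001], "spin": 0}
    - {"offset": [0, 0, 0], "spin": 0}
    - {"offset": [0, 0, 0], "spin": 0}

```text
time_s: 13.45
ee_pos: [584.6, 168.9, 207.4]
ee_rot: [180.0, -0.1, 8.1]
force: [0.8, 0.3, -3.2]
gripper_width: 11.9
gripper_force: 40.0
```

>>> arm_command:
  motion:
    - {"offset": [0, 0, -0.001], "spin": 0}
    - {"offset": [0, 0, 0], "spin": 0}
    - {"offset": [0, 0, 0], "spin": 0}

```text
time_s: 13.82
ee_pos: [584.5, 168.8, 208.2]
ee_rot: [180.0, -0.0, 8.1]
force: [2.1, 0.1, -5.4]
gripper_width: 11.8
gripper_force: 40.0
```

>>> arm_command:
  motion:
    - {"offset": [0, 0, -0.001], "spin": 0}
    - {"offset": [0, 0, 0], "spin": 0}
    - {"offset": [0, 0, 0], "spin": 0}

```text
time_s: 14.2
ee_pos: [584.4, 168.8, 209.0]
ee_rot: [180.0, 0.0, 8.1]
force: [3.3, 0.3, -9.1]
gripper_width: 11.7
gripper_force: 40.0
```

>>> arm_command:
  motion:
    - {"offset": [0, 0, 0], "spin": 0}
    - {"offset": [0, 0, 0.002], "spin": 0}
    - {"offset": [0, 0, 0.002], "spin": 0}
    - {"offset": [0, 0, 0.002], "spin": 0}
    - {"offset": [0, 0, 0], "spin": 0}

```text
time_s: 14.82
ee_pos: [583.9, 168.7, 203.4]
ee_rot: [180.0, 0.0, 8.1]
force: [0.1, -0.3, -3.2]
gripper_width: 11.9
gripper_force: 40.0
```

>>> arm_command:
  motion:
    - {"offset": [0, 0, 0.001], "spin": 0}
    - {"offset": [0, 0, 0.001], "spin": 0}
    - {"offset": [0, 0, 0], "spin": 0}
    - {"offset": [0, 0, 0], "spin": 0}

```text
time_s: 15.32
ee_pos: [584.3, 168.8, 201.3]
ee_rot: [180.0, 0.0, 8.1]
force: [-0.5, 0.2, -2.5]
gripper_width: 11.3
gripper_force: 40.0
```

```bash
python3 look.py | head -2
```

```text
[584.3 168.8 201.4] [ 1.7999e+02 -1.0000e-02  8.1200e+00] [-0.3  0.1 -2.7] 15.475
TCP cab [ 19.4   0.4 201.4] bar z 104.37347648167983
```

>>> arm_command:
  motion:
    - {"offset": [0, 0, 0.0005], "spin": 0}
    - {"offset": [0, 0, 0.0005], "spin": 0}
    - {"offset": [0, 0, 0], "spin": 0}
    - {"offset": [0, 0, 0], "spin": 0}

```text
time_s: 15.98
ee_pos: [584.3, 168.8, 200.5]
ee_rot: [180.0, -0.0, 8.1]
force: [-0.4, -0.9, -1.0]
gripper_width: 11.9
gripper_force: 40.0
```

>>> arm_command:
  motion:
    - {"offset": [0, 0, 0.0005], "spin": 0}
    - {"offset": [0, 0, 0], "spin": 0}
    - {"offset": [0, 0, 0], "spin": 0}

```text
time_s: 16.35
ee_pos: [584.4, 168.8, 200.0]
ee_rot: [180.0, -0.0, 8.1]
force: [-0.1, 0.1, -0.7]
gripper_width: 11.9
gripper_force: 40.0
```

```bash
python3 look.py | head -2
```

```text
[584.4 168.8 200. ] [ 1.80e+02 -2.00e-02  8.12e+00] [-0.4 -0.1 -0.4] 16.5
TCP cab [ 19.4   0.4 200. ] bar z 102.9878569010454
```

>>> arm_command:
  motion:
    - {"offset": [0, 0, 0], "spin": 0}
    - {"offset": [0, 0, 0], "spin": 0}
    - {"offset": [0, 0, 0], "spin": 0}
  newtons: 4

```text
time_s: 16.88
ee_pos: [584.4, 168.8, 199.9]
ee_rot: [180.0, -0.0, 8.1]
force: [-0.2, 0.1, 1.1]
gripper_width: 12.2
gripper_force: 4.0
```

>>> arm_command:
  motion:
    - {"offset": [0, 0, 0], "spin": 0}
    - {"offset": [0, 0, 0], "spin": 0}
    - {"offset": [0, 0, 0], "spin": 0}
    - {"offset": [0, 0, 0], "spin": 0}
    - {"offset": [0, 0, 0], "spin": 0}
  jaw: 0.05

```text
time_s: 17.5
ee_pos: [584.3, 168.8, 199.8]
ee_rot: [180.0, -0.0, 8.1]
force: [0.2, -0.5, -0.7]
gripper_width: 50.1
gripper_force: 0.0
```

```bash
python3 look.py; ls -t pics | head -1
```

```text
[584.3 168.8 199.8] [180.    -0.     8.12] [ 0.1 -0.   0.1] 17.65
TCP cab [ 19.3   0.4 199.8] bar z 102.84212614527155
stem 1218 mean [16.3  0.6 42.6] min [ -2.2 -26.   25.1] max [26.  25.9 54.8] [12.  0.] [51.8 28.1] 89.3
wires 343 mean [ 0.1  0.6 79.1] min [ -9.  -16.7  62.3] max [11.2 18.  90. ] [0.7 0.6] [27.5 22.3] 52.0
bar 199 mean [-0.4  0.3 95.2] min [ -5.6 -16.3  91.1] max [  2.2  17.9 100.1] [-1.7  0.8] [34.2  7.8] 89.9
can 7 mean [-13.8 -10.8 151.1] min [-14.2 -13.9 149.9] max [-13.4  -7.8 152.4] [-13.7 -10.9] [6.  0.5] 85.7
11 37 y -5.4 5.8 z [112.2 113.3 114.1]
14 86 y -5.6 5.9 z [100.8 111.6 114.2]
17 35 y -6.3 6.7 z [104.  106.  115.5]
20 58 y -6.3 6.8 z [103.7 105.5 119.6]
23 17 y -2.9 2.5 z [120.1 121.3 123. ]
26 20 y -2.8 2.5 z [123.1 125.3 126.2]
29 23 y -3.4 5.3 z [127.4 129.4 131. ]
l1764.png
```

Hangs in place, gripper open; retreat straight up and check.

>>> arm_command:
  motion:
    - {"offset": [0, 0, -0.01], "spin": 0}
    - {"offset": [0, 0, -0.025], "spin": 0}
    - {"offset": [0, 0, -0.04], "spin": 0}
    - {"offset": [0, 0, -0.04], "spin": 0}
    - {"offset": [0, 0, -0.04], "spin": 0}

```text
time_s: 18.27
ee_pos: [584.2, 168.8, 357.1]
ee_rot: [-180.0, -0.1, 8.1]
force: [-0.4, -0.1, 1.0]
gripper_width: 49.9
gripper_force: 0.0
```

>>> arm_command:
  motion:
    - {"offset": [-0.04, 0, -0.02], "spin": 0}
    - {"offset": [-0.04, 0, 0], "spin": 0}
    - {"offset": [0, 0, 0], "spin": 0}
    - {"offset": [0, 0, 0], "spin": 0}
    - {"offset": [0, 0, 0], "spin": 0}

```text
time_s: 18.9
ee_pos: [506.0, 157.6, 374.5]
ee_rot: [180.0, 0.0, 8.1]
force: [0.0, -0.1, -0.4]
gripper_width: 50.1
gripper_force: 0.0
```

```bash
python3 - <<'E'
from h import *
m,T=cam('wrist'); im,d=env.grab_frame('wrist')
a,_=env.grab_frame('scene')
P=cloud(m,T,d); c,sn=np.cos(np.radians(8.05)),np.sin(np.radians(8.05)); X=P[...,0]-565.2; Y=P[...,1]-165.7
C=np.stack([c*X+sn*Y,-sn*X+c*Y,P[...,2]],-1)
for lo,hi in((200,225),(170,195),(100,112),(40,56)):
    k=(abs(C[...,0]-20)<26)&(abs(C[...,1])<24)&(C[...,2]>lo)&(C[...,2]<hi); q=C[k]
    if len(q)>3: print(lo,len(q),q.mean(0).round(1),q.min(0).round(1),q.max(0).round(1))
cv2.imwrite('pics/end.png',np.hstack([cv2.resize(im[0:260,130:390],(400,400)),cv2.resize(a[100:270,150:320],(400,400),interpolation=cv2.INTER_CUBIC)]))
E
```

```text
200 222 [ 1.860e+01 -2.000e-01  2.203e+02] [ 11.7  -6.4 211.1] [ 25.4   6.  223.5]
100 12 [ 33.   -0.2 101.1] [ 29.   -6.  100.2] [ 35.    4.1 102.5]
40 274 [15.3 -0.4 48.8] [ -0.3 -18.4  46.5] [35.7 17.6 51.4]
```

View pics/end.png

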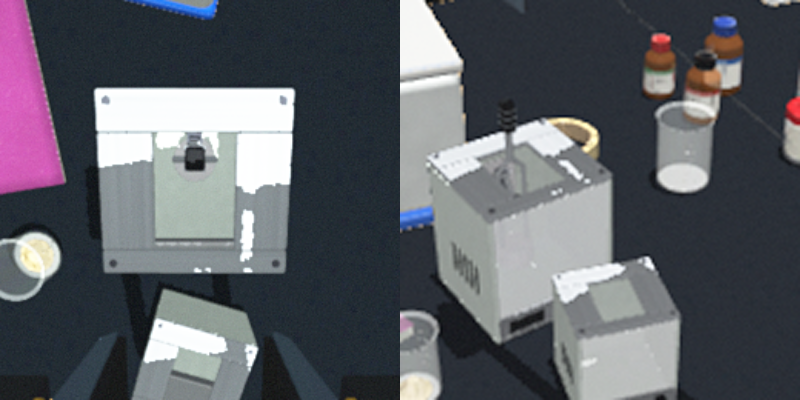

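The end picture shows the hanger upright in the port: grip at (195,158) in the left crop, stem at (508,120) in the right. It hangs clear of the frame, and the glassware is undisturbed.

```bash
python3 -c "
from workcell import env
print(env.job_done())"
```

```text
the job is handed in; nothing more can be done
None
```

The hanger hangs freely on the weighing hook with the bar below the latch, and an upward tug of about 6 N confirmed it was caught. The job was handed in at about 19 s; the judge's verdict was not shown.

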